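# Pull the sloping guard sash of a high-voltage test cage shut with the hook stick

## Task

Close the test cage before power-on: take the wooden-handled hook stick from its rubber mat, hook the ring on the top rail of the raised clear sash and draw the sash steadily down its slope until it is pressed firmly onto the rubber seal at the sill, with a final pull of about 12 N. Feel for the seal and do not wrench or overload the ring (20 N at most), do not let the sash slam, touch the cage with nothing but the stick and leave everything else where it is. Then unhook the stick, leaving the sash pressed on its seal, and lay the stick back down flat, all of it on its mat.

Things in the scene. Friction and masses are not known exactly. Their poses are not given: they have to be found in the camera images.
- stick: hook stick 275 long, 0.16-0.25 kg: flat-sided wooden handle 110 x 24 wide x 30 high, 12 dia white rod, J-shaped brass hook. Origin at the handle's centre, on the rod's axis, 15 above the mat's top as it lies; centre of mass 40 ahead. x along the rod to the hook, z up as it lies (the J then lies level), y the side the J turns to. It turns in a weak grip: grip across y with 60 N or more.
- hook (a point): middle of the J's cross bar (6 dia wire), in the stick's frame at x 217, y 11, z 0, same axes. The shank goes on from the rod at y 0, turns a half circle (inner apex at x 214, outer 220) and comes back as a lip at y 22 that ends at x 192: 28 long in all. 16 clear between shank and lip; the J opens back towards the handle.
- ring (a point): centre of the fixed steel ring on the sash's top rail: 38 inside, 50 outside, 6 wire, hole along the sash's y (axes as sash), centre 35 in front of the sash face. Stick x 40 degrees up from level (10 flatter than the sash's z) keeps the hand clear; from the -y side, with hook 11 beyond ring along the stick, pass the lip through the hole along +y, then draw back 27 to catch the ring.
- sash: clear sash 300 wide, 240 long, 12 thick, aluminium frame, 0.5-0.75 kg, in guides leaning back 40 degrees from upright. Origin: middle of its lower edge; z up the slope, y across, x square into the cage. Friction (8 N) holds it where left; a pull of 2 to 5 N runs it down. It meets the soft seal (4 N per mm) 70 to 110 below its raised start: the seal's height varies and is not measured: feel for it.
- sill: white base tray of the cage, 360 deep, 350 wide, 12 thick, with the front sill and the black rubber seal strip on which the sash closes. Ease the sash onto it slowly (10 mm/s or less), or the pull overshoots before it is felt. Origin at the middle of its front lower edge, on the bench; x to the back, y across, z up.
- hood: the cage, fixed to the bench: aluminium frame and steel bars, 340 wide, 340 deep, 350 high; its front starts 20 behind the front edge of the tray and slopes back at 50 degrees from level. Origin and axes as sill.
- mat: black rubber mat 360 x 120, 4 thick, fixed to the bench. Origin at the centre of its underside; x along its length, z up.
- butt (a point): centre of the rear end face of the stick's handle, 55 behind the stick's origin.
- transformer: small transformer under test, 50 x 64 x 58, standing in the cage; leave alone.
- multimeter: black hand multimeter 150 x 78 x 37, lying on the bench; leave alone.
- screwdriver: screwdriver with red handle lying on the bench, origin underneath; leave alone.
- spool: copper wire spool 70 dia, 60 high; leave alone.
- mug: white mug 80 dia, 92 high; leave alone.
- jar: glass jar 60 dia, 75 high; leave alone.

How it is judged:
On the way, in this order (a step that is already met when the one before it is completed fails the run):
1. the hook is in the ring of the sash and draws on it (distance between hook and ring below 0.019 m and contact force between stick and sash above 1 N), for 0.1 s.
2. drawn by the hook in its ring, the sash is pressed on the seal with more than 5 N (distance between hook and ring below 0.019 m and contact force between stick and sash above 3 N and contact force between sash and sill above 5 N), for 0.2 s.
At the end, for the whole second after the job is handed in: The sash is at rest and still pressed on the seal (more than 2.5 N between sash and seal); the stick lies at rest on its mat, handle down and flat (its z axis within 0.1 rad of upright, origin less than 24 mm above the mat's underside), with both its butt and its hook over the mat (360 x 120 mm) (contact force between sash and sill above 2.5 N and linear speed of sash below 0.005 m/s and angle between stick's own z axis and vertical below 0.1 rad and linear speed of stick below 0.02 m/s and z of stick in the frame of mat below 0.024 m and x of hook in the frame of mat between -0.18 and 0.18 m and y of hook in the frame of mat between -0.06 and 0.06 m and x of butt in the frame of mat between -0.18 and 0.18 m and y of butt in the frame of mat between -0.06 and 0.06 m); the robot touches nothing.
It fails at once if more than 20 N between stick and sash (ring overloaded) (contact force between stick and sash above 20 N).
It fails at once if the sash slams: faster than 0.25 m/s (linear speed of sash above 0.25 m/s).
It fails at once if the hand or arm touches the cage or sash (contact force between any of the fingers, the arm and hood above 1 N or contact force between any of the fingers, the arm and sill above 1 N).
It fails at once if a bystander is moved by more than 20 mm (distance of any of transformer, multimeter, screwdriver, spool, mug, jar from where it was at the start of the episode above 0.02 m).
It also fails if it takes over 72 s, if anything falls off the work surface, if the arm or the gripper's body presses on something with over 40 N, if the wrist force passes 120 N, or if a joint passes its speed limit or range.

## Robot

A 6-joint arm with a two-finger parallel gripper is mounted at the origin on the work surface. World frame = base frame: x ahead of the robot, y to its left, z up, the work surface at z = 0. Lengths are in m, angles in rad, forces in N, time in s.
With the tool pointing down it reaches from about 0.25 to 0.725 m from the base axis. Payload 4 kg.
Tool frame: the origin (TCP) lies on the centre line of the jaws, within the pads' length; the fingertips stand 14 mm ahead of it and the grasp point (between the pads) lies 5 mm behind it; z points along the fingers, x is the direction in which the jaws open and shut, and the axes are right-handed (so a half turn about z gives the same grasp; the last joint's range is limited). The gripper opens to 85 mm and grips with 20 to 120 N. Pads are 22 mm wide; open, the fingers measure 114 mm over their backs; the gripper's body (76 mm by 85 mm) begins 54 mm behind the grasp point. The pads swing forward as they close: fully open they stand 13 mm farther back than shut.
Start: joints at [-1.192, 0.241, 0.005, 1.335, 0, 1.571], TCP at [0.185, -0.465, 0.245] pointing down, gripper open.
Joint ranges: [-2.72, 2.72], [-1.05, 1.87], [-1.09, 1.28], [-1.99, 2.15], [-1.42, 1.44], [-3.14, 3.14]. Speed limits (rad/s): [2.79, 2.79, 3.14, 3.14, 3.14, 3.14].

## Interface

Orientations are given as a unit quaternion [x, y, z, w].
In Python, from workcell import bot gives the robot as it stands.
- The arm moves only by the tool play_rows, never from a script. Its argument "motion" is a list of rows, each an object with "fingers": the closure, from -1 (fully open) to 1 (shut), so that 0 is half open; "translation": the shift along the tool's x, y, z in cm, a list of three; "roll": the turn about the tool's z in degrees. A call has 1 to 20 rows; each row is the pose to reach, as a shift and turn from the pose commanded when the call began, along the tool's axes at that moment; what a row does not reach only later rows make up. A row lasts 1/12 s, in which the tool goes at most 41.7 mm and 7.16 degrees, less where a joint would pass 70% of its speed; a pose out of reach is approached as far as the arm can. A call with a gripper value outside its range is refused whole. The fingers move at their own pace and stop on an object; the grip force is fixed at half the most. Time passes only in rows, so rows that repeat a pose let the fingers close. It gives the time, the measured TCP pose, the force and the opening at its end, in the units of the state.
- bot.get_obs(): the state, without advancing time (a new reading comes with each control period).
- bot.camera(name): name is "scene" or "top" or "wrist"; returns a dict with "pixels" (400x640x3 uint8, red, green, blue), "intrinsics" (3x3 intrinsics, pixels), "world_to_cam" (4x4, takes a point from world to camera coordinates). Camera axes: x right, y down, z forward; pixel columns grow to the right and rows downward; lengths in m; the calibration is good to about 2 mm. The wrist camera is an equidistant fisheye: a pixel r from the principal point sees the ray r / f radians off the axis. A picture is of the moment at which its call begins. There is no depth.
- bot.job_done(): hands the job in, once; it reports no verdict.
The state is a dict: "clock": time; "joint_pos": joint angles; "joint_vel": joint speeds; "tau": joint torques, N m; "eef_pos": TCP position; "tool_rot": TCP orientation; "ft_force": force on the tool from outside, world axes, zero at the start; "ft_torque": the same for the moment, N m; "grip_width": finger opening in m.
Only numpy, scipy, OpenCV 4.12 (cv2) and the standard library are available. Lean on these libraries where they do the work, as an engineer would, in place of code of your own. Each camera call takes 0.05 s, during which the arm holds its last target. There are 200 camera calls.

## Working session

There is one attempt and no reset: what is moved stays moved. The work goes in short steps, Python scripts to look and compute and a tool call to move; the robot and the scene stay as the last step left them, time stands still between calls to the robot, and variables do not carry over. Pictures are saved under pics/ and viewed, about 8 in all and at most 12, crops included, and the job is handed in when it is done.

Besides the shell and the picture viewer there is one more tool, called after "Emit:" as a command line: name --argument value ..., lists and objects as JSON in quotes. play_rows: Moves the arm, as the interface text tells. Its arguments: {"type":"object","properties":{"motion":{"type":"array","items":{"type":"object","properties":{"fingers":{"type":"number"},"translation":{"type":"array","items":{"type":"number"}},"roll":{"type":"number"}}}}},"required":["motion"]}

```bash
ls; mkdir -p pics
python3 - <<'E'
from workcell import bot
import cv2
o=bot.get_obs()
for k,v in o.items(): print(k,v)
for n in ("scene","top","wrist"):
    c=bot.camera(n); cv2.imwrite(f"pics/{n}0.png",c["pixels"][:,:,::-1]); print(n,c["intrinsics"],c["world_to_cam"])
E
```

```text
pics
clock 0.0
joint_pos [-1.19200591e+00  2.41421306e-01  3.69030366e-03  1.33520954e+00
 -4.50476435e-05  1.57081863e+00]
joint_vel [-0.00033137 -0.00040301 -0.00163822  0.00040805  0.00076664  0.00121321]
tau [ 5.01268532e-04 -3.72321868e+01  2.52404934e+01  1.71295489e-02
  1.55489583e-04  2.54029970e-07]
eef_pos [ 0.18465596 -0.46398231  0.24439584]
tool_rot [ 8.27579193e-01 -5.61347957e-01 -8.99911784e-04 -5.83165891e-04]
ft_force [-0.51482812  0.92902865 -0.39671529]
ft_torque [ 0.01397412 -0.04195921 -0.00984143]
grip_width 0.08524010988028978
scene [[461.7849643    0.         321.70543069]
 [  0.         461.7849643  202.26158339]
 [  0.           0.           1.        ]] [[ 0.71442311  0.69952402  0.01630215 -0.4169945 ]
 [ 0.49775289 -0.49170398 -0.71447131 -0.16972852]
 [-0.49177402  0.51854926 -0.69947479  1.97234884]
 [ 0.          0.          0.          1.        ]]
top [[439.78623314   0.         319.616009  ]
 [  0.         439.78623314 203.98094236]
 [  0.           0.           1.        ]] [[-1.10256983e-02 -9.99931986e-01 -3.80240945e-03  1.55064491e-03]
 [-9.76996697e-01  1.15825423e-02 -2.12939661e-01  6.16850736e-01]
 [ 2.12969220e-01  1.36713301e-03 -9.77057952e-01  1.60654064e+00]
 [ 0.00000000e+00  0.00000000e+00  0.00000000e+00  1.00000000e+00]]
wrist [[309.70691629   0.         318.00953129]
 [  0.         309.70691629 200.86208964]
 [  0.           0.           1.        ]] [[ 0.37104966 -0.92861093 -0.00197418 -0.49972061]
 [-0.89164501 -0.35687127  0.27858944 -0.03690333]
 [-0.25940573 -0.10161025 -0.96040826  0.37818212]
 [ 0.          0.          0.          1.        ]]
```

View pics/scene0.png

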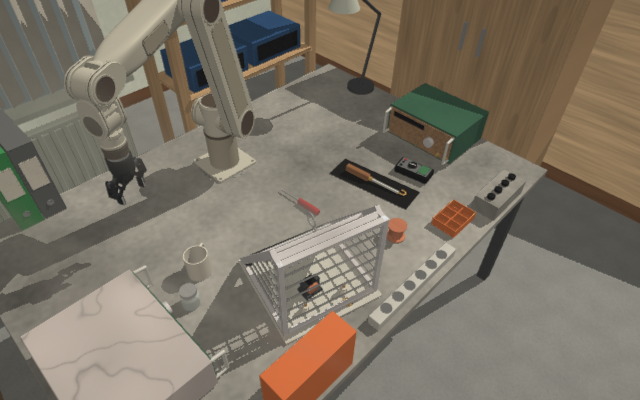

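View pics/top0.png

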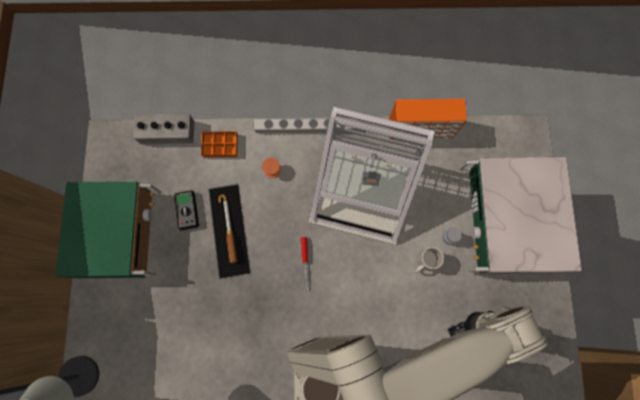

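Scene view: the mat with the stick is at about (375,182), the handle at (358,172) and the hook at (403,192). The cage is at about (315,270), with its sloped front facing the robot. Top view: the mat is at (229,230), the handle at (232,248) and the hook at (221,200). The cage front edge runs from (312,224) to (398,242). Next I'll enlarge these for measuring.

Run:
```python
import cv2, numpy as np
t=cv2.imread("pics/top0.png"); s=cv2.imread("pics/scene0.png")
def crop(im,x,y,w,h,k): return cv2.resize(im[y:y+h,x:x+w],None,fx=k,fy=k,interpolation=cv2.INTER_CUBIC)
# layout: top row: top mat 100x75 x4 ; top cage 133x100 x3 ; bottom same for scene
A=crop(t,180,180,100,75,4); A2=crop(t,180,215,100,75,4)
B=crop(t,300,95,150,150,4)
C=crop(s,325,150,100,75,4); D=crop(s,235,195,160,150,4)
img=np.zeros((600,800,3),np.uint8)
b=cv2.resize(t[180:285,200:260],None,fx=4,fy=4,interpolation=cv2.INTER_CUBIC) #240x420
c=C
img[0:420,0:240]=b; 
img2=cv2.resize(t[100:250,300:440],None,fx=4,fy=4,interpolation=cv2.INTER_CUBIC) #560x600
img[0:600,240:800]=img2
cv2.imwrite("pics/c1.png",img)
im=np.zeros((600,800,3),np.uint8)
im[0:600,160:800]=D
im[0:180,0:160]=0
d=crop(s,325,150,100,75,4)
cv2.imwrite("pics/c2.png",cv2.resize(s[150:345,235:425],None,fx=3,fy=3,interpolation=cv2.INTER_CUBIC))
```

```text
(no output)
```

View pics/c1.png

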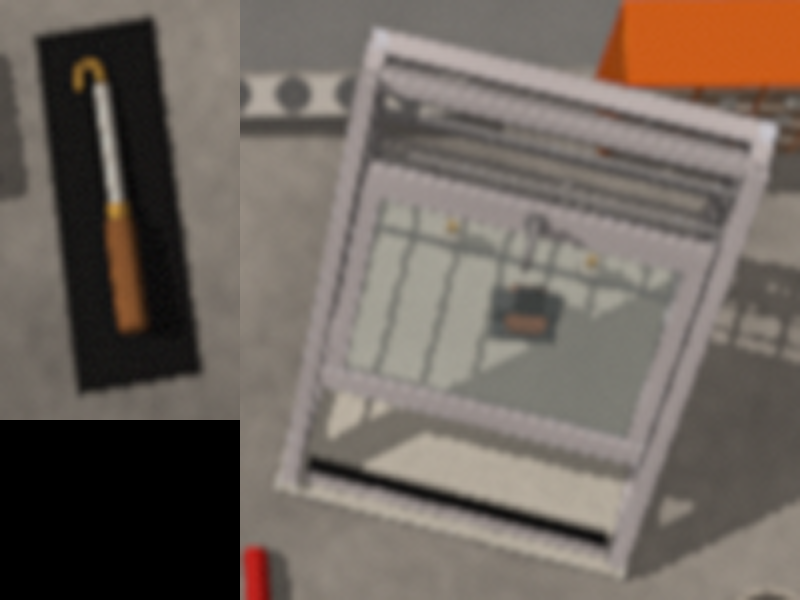

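View pics/c2.png

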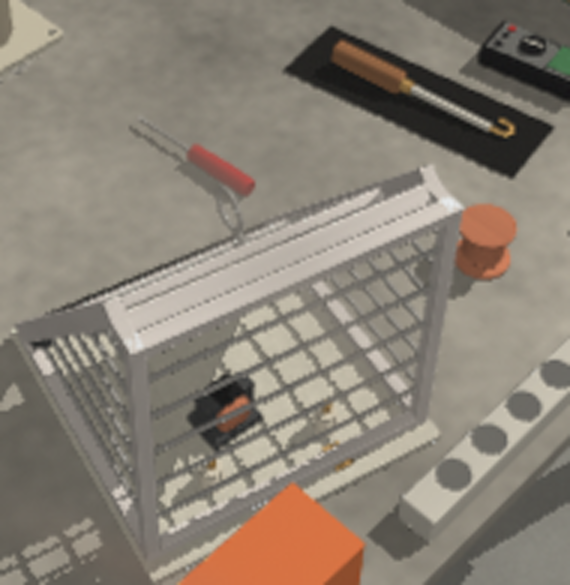

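In the enlarged top view, the stick's butt is at (232.5,262.5), the hook apex is at (222,195.5) and the J turns left (+y). The sill front corners are at (310.5,221.7) and (396.2,244.2). In the scene crop the ring shows at about (312,220.7). In the top view it is a dark blob near (374.5,156).

```bash
cat > h.py <<'E'
import numpy as np, cv2
from scipy.optimize import least_squares
from scipy.spatial.transform import Rotation as R
CAL={"scene":(np.array([[461.785,0,321.705],[0,461.785,202.262],[0,0,1]]),np.array([[0.71442311,0.69952402,0.01630215,-0.4169945],[0.49775289,-0.49170398,-0.71447131,-0.16972852],[-0.49177402,0.51854926,-0.69947479,1.97234884]])),
"top":(np.array([[439.786,0,319.616],[0,439.786,203.981],[0,0,1]]),np.array([[-1.10256983e-02,-9.99931986e-01,-3.80240945e-03,1.55064491e-03],[-9.76996697e-01,1.15825423e-02,-2.12939661e-01,6.16850736e-01],[2.12969220e-01,1.36713301e-03,-9.77057952e-01,1.60654064e+00]]))}
def proj(K,W,p,fish=False):
    c=W[:3,:3]@np.asarray(p)+W[:3,3]
    if fish:
        r=np.hypot(c[0],c[1]); th=np.arctan2(r,c[2]); return K[:2,2]+K[0,0]*th*c[:2]/max(r,1e-9)
    q=K@c; return q[:2]/q[2]
def ray(K,W,uv,fish=False):
    d=(np.asarray(uv)-K[:2,2])/K[0,0]
    if fish:
        th=np.hypot(*d); v=np.r_[d/max(th,1e-9)*np.sin(th),np.cos(th)]
    else: v=np.r_[d,1]
    Rm=W[:3,:3]; return -Rm.T@W[:3,3], Rm.T@v
def plane(K,W,uv,z,fish=False):
    o,d=ray(K,W,uv,fish); return o+d*(z-o[2])/d[2]
def tri(rays):
    A=sum(np.eye(3)-np.outer(d,d)/(d@d) for o,d in rays); b=sum((np.eye(3)-np.outer(d,d)/(d@d))@o for o,d in rays)
    p=np.linalg.solve(A,b); return p,[np.linalg.norm(np.cross(p-o,d/np.linalg.norm(d))) for o,d in rays]
def cage_pts(x,y,psi,s=0.0):
    """ring etc. unknown; cage frame to world"""
    Rz=R.from_euler('z',psi).as_matrix(); return Rz,np.array([x,y,0])
E
python3 - <<'E'
from h import *
np.set_printoptions(precision=4,suppress=True)
T=CAL["top"];S=CAL["scene"]
print("ring",tri([ray(*T,(374.5,156)),ray(*S,(312,220.7))]))
b=plane(*T,(232.5,262.5),.019); h=plane(*T,(222,195.5),.019)
print("butt",b,"hook",h,np.linalg.norm(h-b))
# scene: butt c2 (336,50), hook (513,125)
f=lambda x,y:(235+x/3,150+y/3)
print("scene butt",plane(*S,f(337,52),.019),"hook",plane(*S,f(512,126),.019))
l=plane(*T,(310.5,221.7),.012); r=plane(*T,(396.2,244.2),.012); print("sill",l,r,np.linalg.norm(l-r),(l+r)/2,np.degrees(np.arctan2(*(l-r)[:2])))
for n,q in (("meter",(187,210)),("screwd",(305,260)),("mug",(431,260)),("jar",(452,236)),("spool",(271,167))): print(n,plane(*T,q,.03))
m=[plane(*T,(200+x/4,180+y/4),.004) for x,y in ((38,37),(152,18),(200,372),(80,392))]
print("mat",np.array(m),np.mean(m,0))
E
```

```text
ring (array([ 0.721 , -0.1876,  0.3213]), [np.float64(0.0006445935912700269), np.float64(0.0006445935912699186)])
butt [0.4031 0.3287 0.019 ] hook [0.6659 0.3782 0.019 ] 0.2673936649359235
scene butt [0.4054 0.335  0.019 ] hook [0.6695 0.3877 0.019 ]
sill [0.5585 0.0309 0.012 ] [ 0.4667 -0.2986  0.012 ] 0.34203402490445356 [ 0.5126 -0.1339  0.012 ] 15.565009315426718
meter [0.607  0.5096 0.03  ]
screwd [0.4085 0.0522 0.03  ]
mug [ 0.4031 -0.4241  0.03  ]
jar [ 0.4935 -0.5102  0.03  ]
spool [0.7771 0.1856 0.03  ]
mat [[0.6957 0.4324 0.004 ]
 [0.7139 0.3194 0.004 ]
 [0.3637 0.2636 0.004 ]
 [0.3461 0.3776 0.004 ]] [0.5298 0.3482 0.004 ]
```

Emit:
play_rows --motion '[{"fingers": -1,"translation": [-6,-5,0],"roll": -7},{"fingers": -1,"translation": [-60,-54,2],"roll": -140},{"fingers": -1,"translation": [-60,-54,2],"roll": -140},{"fingers": -1,"translation": [-60,-54,2],"roll": -140},{"fingers": -1,"translation": [-60,-54,2],"roll": -140},{"fingers": -1,"translation": [-60,-54,2],"roll": -140},{"fingers": -1,"translation": [-60,-54,2],"roll": -140},{"fingers": -1,"translation": [-60,-54,2],"roll": -140},{"fingers": -1,"translation": [-60,-54,2],"roll": -140},{"fingers": -1,"translation": [-60,-54,2],"roll": -140},{"fingers": -1,"translation": [-60,-54,2],"roll": -140},{"fingers": -1,"translation": [-60,-54,2],"roll": -140},{"fingers": -1,"translation": [-60,-54,2],"roll": -140},{"fingers": -1,"translation": [-60,-54,2],"roll": -140},{"fingers": -1,"translation": [-60,-54,2],"roll": -140},{"fingers": -1,"translation": [-60,-54,2],"roll": -140},{"fingers": -1,"translation": [-60,-54,2],"roll": -140},{"fingers": -1,"translation": [-60,-54,2],"roll": -140},{"fingers": -1,"translation": [-60,-54,2],"roll": -140},{"fingers": -1,"translation": [-60,-54,2],"roll": -140}]'

```text
clock: 1.82
eef_pos: [0.4657, 0.2974, 0.2241]
tool_rot: [0.808, 0.589, 0.001, -0.001]
ft_force: [0.8, 0.3, 1.0]
grip_width: 0.0855
```

```bash
cat > snap.py <<'E'
import sys,cv2,numpy as np
from workcell import bot
def snap(tag,name="wrist"):
    c=bot.camera(name); cv2.imwrite(f"pics/{tag}.png",c["pixels"][:,:,::-1]); np.savez(f"pics/{tag}.npz",K=c["intrinsics"],W=c["world_to_cam"])
if __name__=="__main__": snap(sys.argv[1],*(sys.argv[2:]))
E
python3 snap.py w1
```

```text
(no output)
```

Emit:
play_rows --motion '[{"fingers": -1,"translation": [2,1,1],"roll": -7},{"fingers": -1,"translation": [4,1.3,2.4],"roll": -14},{"fingers": -1,"translation": [4,1.3,4],"roll": -21},{"fingers": -1,"translation": [4,1.3,5],"roll": -26.5},{"fingers": -1,"translation": [4,1.3,5],"roll": -26.5},{"fingers": -1,"translation": [4,1.3,5],"roll": -26.5}]'

```text
clock: 2.37
eef_pos: [0.489, 0.3258, 0.1745]
tool_rot: [0.656, 0.755, -0.001, -0.0]
ft_force: [1.5, 0.1, 0.2]
grip_width: 0.0855
```

```bash
python3 snap.py w2
python3 - <<'E'
import cv2,numpy as np
from h import *
for t in ("w1","w2"):
    d=np.load(f"pics/{t}.npz")
    for p in ((.404,.332,.019),(.668,.383,.019)): print(t,proj(d["K"],d["W"],p,True))
a=cv2.imread("pics/w1.png");b=cv2.imread("pics/w2.png")
cv2.imwrite("pics/w12.png",np.vstack([cv2.resize(a,(480,300)),cv2.resize(b,(480,300))]))
E
```

```text
w1 [331.52527317 114.67982576]
w1 [424.24327587 301.0930365 ]
w2 [338.97925036 100.35677837]
w2 [345.00346727 341.18167332]
```

View pics/w2.png

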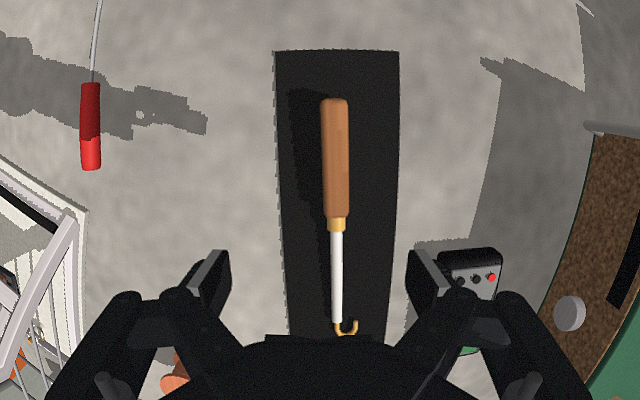

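The wrist view shows the stick nearly upright in the image: butt at about (334,99), handle front at (336,217), rod end at (336.5,322), and the J to the right at (346,328). The mat is clear around the handle.

Run:
```python
from h import *
np.set_printoptions(precision=4,suppress=True)
d=np.load("pics/w2.npz");K,W=d["K"],d["W"]
P=[plane(K,W,q,z,True) for q,z in (((334.5,99),.03),((336.5,217),.034),((336.3,240),.019),((336.5,322),.019))]
print(np.array(P)); 
for a,b in ((0,1),(0,3),(2,3)): v=P[b]-P[a]; print(np.degrees(np.arctan2(v[1],v[0])),np.linalg.norm(v[:2]))
# height check with scene/top: butt & hook triangulated
T=CAL["top"];S=CAL["scene"]
print(tri([ray(*T,(232.5,262.5)),ray(*S,(347.3,167.3)),ray(K,W,(334.5,99),True)]))
f=lambda x,y:(235+x/3,150+y/3)
print(tri([ray(*T,(222,195.5)),ray(*S,f(512,126)),ray(K,W,(346,330),True)]))
```

```text
[[0.404  0.3273 0.03  ]
 [0.5086 0.3449 0.034 ]
 [0.5376 0.3503 0.019 ]
 [0.6394 0.3677 0.019 ]]
9.551055243160985 0.10610033859406551
9.727518914873805 0.23881767406591625
9.701222501873886 0.10328392365585189
(array([0.4047, 0.3294, 0.0218]), [np.float64(0.0021364884784585577), np.float64(0.004046863909749565), np.float64(0.0020103155961472387)])
(array([0.6653, 0.3851, 0.0106]), [np.float64(0.005527528077077534), np.float64(0.008096221058632376), np.float64(0.006632400959747176)])
```

Emit:
play_rows --motion '[{"fingers": -1,"translation": [1.6,1.1,2],"roll": -1.6},{"fingers": -1,"translation": [1.6,1.1,5],"roll": -1.6},{"fingers": -1,"translation": [1.6,1.1,8],"roll": -1.6},{"fingers": -1,"translation": [1.6,1.1,11],"roll": -1.6},{"fingers": -1,"translation": [1.6,1.1,13.5],"roll": -1.6},{"fingers": -1,"translation": [1.6,1.1,15],"roll": -1.6},{"fingers": -1,"translation": [1.6,1.1,15.4],"roll": -1.6},{"fingers": -1,"translation": [1.6,1.1,15.4],"roll": -1.6},{"fingers": 1,"translation": [1.6,1.1,15.4],"roll": -1.6},{"fingers": 1,"translation": [1.6,1.1,15.4],"roll": -1.6},{"fingers": 1,"translation": [1.6,1.1,15.4],"roll": -1.6},{"fingers": 1,"translation": [1.6,1.1,15.4],"roll": -1.6},{"fingers": 1,"translation": [1.6,1.1,15.4],"roll": -1.6},{"fingers": 1,"translation": [1.6,1.1,15.4],"roll": -1.6},{"fingers": 1,"translation": [1.6,1.1,15.4],"roll": -1.6},{"fingers": 1,"translation": [1.6,1.1,15.4],"roll": -1.6}]'

```text
clock: 3.75
eef_pos: [0.4988, 0.3444, 0.0224]
tool_rot: [0.644, 0.765, 0.001, 0.0]
ft_force: [-1.1, -0.0, 6.9]
grip_width: 0.0233
```

Emit:
play_rows --motion '[{"fingers": 1,"translation": [0,0,-0.5],"roll": 0},{"fingers": 1,"translation": [0,0,-1.5],"roll": 0},{"fingers": 1,"translation": [0,0,-3.5],"roll": 0},{"fingers": 1,"translation": [0,0,-6],"roll": 0},{"fingers": 1,"translation": [0,0,-9],"roll": 0},{"fingers": 1,"translation": [-1,0,-12],"roll": 2},{"fingers": 1,"translation": [-3,0.2,-15],"roll": 4},{"fingers": 1,"translation": [-5,0.4,-18],"roll": 6},{"fingers": 1,"translation": [-7,0.6,-21],"roll": 8},{"fingers": 1,"translation": [-9,0.8,-24],"roll": 10},{"fingers": 1,"translation": [-12,1,-27],"roll": 12},{"fingers": 1,"translation": [-15,1.2,-30],"roll": 14},{"fingers": 1,"translation": [-18,1.4,-33],"roll": 16},{"fingers": 1,"translation": [-21,1.6,-36],"roll": 18},{"fingers": 1,"translation": [-24,1.8,-38],"roll": 20},{"fingers": 1,"translation": [-27,2,-40],"roll": 22},{"fingers": 1,"translation": [-30,2.1,-41.5],"roll": 24},{"fingers": 1,"translation": [-33,2.1,-42.5],"roll": 25},{"fingers": 1,"translation": [-35,2.1,-42.8],"roll": 25.2},{"fingers": 1,"translation": [-35.3,2.1,-42.8],"roll": 25.2}]'

```text
clock: 5.42
eef_pos: [0.5794, -0.0042, 0.4504]
tool_rot: [0.797, 0.604, 0.0, 0.001]
ft_force: [-0.3, 0.4, -1.6]
grip_width: 0.0226
```

Run:
```python
from snap import snap
snap("w3"); snap("s3","scene"); snap("t3","top")
from workcell import bot
print(bot.get_obs()["eef_pos"],bot.get_obs()["tool_rot"],bot.get_obs()["clock"],bot.get_obs()["joint_pos"])
import cv2,numpy as np
s=cv2.imread("pics/s3.png"); t=cv2.imread("pics/t3.png"); w=cv2.imread("pics/w3.png")
c=lambda im,x,y,W,H,k: cv2.resize(im[y:y+H,x:x+W],None,fx=k,fy=k,interpolation=cv2.INTER_CUBIC)
im=np.zeros((600,800,3),np.uint8)
im[:300,:480]=cv2.resize(w,(480,300),interpolation=cv2.INTER_AREA)
im[:300,480:]=c(t,320,125,80,75,4)
im[300:,:400]=c(s,250,175,100,75,4)
im[300:,400:]=c(w,0,200,200,150,2)
cv2.imwrite("pics/c3.png",im)
```

```text
[ 5.78774456e-01 -2.93865200e-04  4.48968145e-01] [ 7.95649091e-01  6.05757438e-01 -2.56517069e-04 -6.19652833e-04] 5.5667 [-8.45017612e-04  4.64848141e-01  8.60446108e-01  1.96755378e+00
  6.74298689e-04  2.68515581e-01]
```

View pics/c3.png

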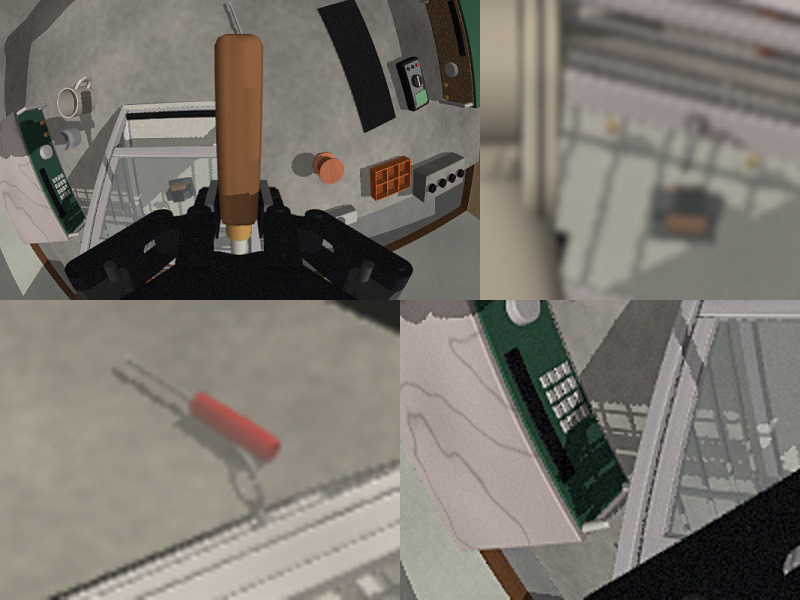

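The combined view shows the stick held level and the ring clear in the scene crop: ellipse centre about (311.5,220), stem to (315.5,230). In the top crop the ring is small, around (374.5,156), and I need to look closer. In the wrist view the gripper hides the ring.

Run:
```python
from h import *
t=cv2.imread("pics/top0.png"); s=cv2.imread("pics/scene0.png")
T=CAL["top"];S=CAL["scene"]; psi=np.radians(-15.6)
X=np.array([np.cos(psi),np.sin(psi),0]);Y=np.array([-X[1],X[0],0]);Z=np.array([0,0,1.])
C=np.array([.721,-.188,.321])
def ringpts(C,r): a=np.linspace(0,2*np.pi,60); return C+r*np.cos(a)[:,None]*X+r*np.sin(a)[:,None]*Z
im=np.zeros((600,800,3),np.uint8)
def put(img,cal,x,y,w,h,k,col,row,ov):
    c=cv2.resize(img[y:y+h,x:x+w],None,fx=k,fy=k,interpolation=cv2.INTER_CUBIC)
    if ov:
      for r,cl in ((.022,(0,0,255)),):
        p=np.array([(proj(*cal,q)-[x,y]+.5)*k for q in ringpts(C,r)]).astype(np.int32); cv2.polylines(c,[p],True,cl,1)
    im[row:row+h*k,col:col+w*k]=c
put(t,T,355,140,40,30,10,0,0,False); put(t,T,355,140,40,30,10,400,0,True)
put(s,S,295,205,40,30,10,0,300,False); put(s,S,295,205,40,30,10,400,300,True)
cv2.imwrite("pics/c4.png",im)
```

```text
(no output)
```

View pics/c4.png

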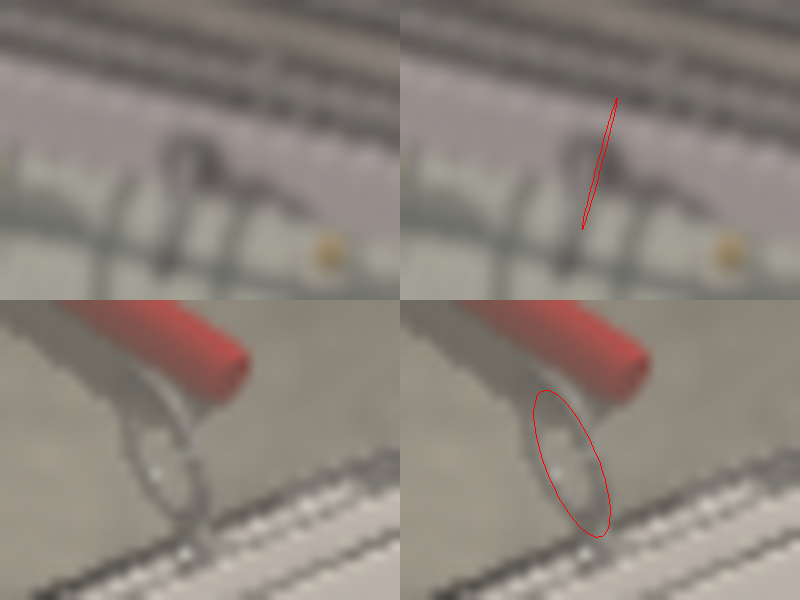

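The 10x crops show the actual ring centre below my overlay in the top view, edge-on from (190,137) to (165,273) in the crop, so about (372.3,160). In the scene it is slightly up and left, about (311,219.5).

Run:
```python
from h import *
np.set_printoptions(precision=4,suppress=True)
T=CAL["top"];S=CAL["scene"]
p,e=tri([ray(*T,(372.3,160)),ray(*S,(311,219.5))]); print(p,e)
O=np.array([.5126,-.1339,0])
for a in (-14.7,-15.6):
    ps=np.radians(a);X=np.array([np.cos(ps),np.sin(ps),0]);Y=np.array([-X[1],X[0],0]);q=p-O;print(a,q@X,q@Y,p[2])
# cage yaw from side rails/top rail: top-view back-top corners z=.35 & scene top edge
f=lambda x,y:(300+(x-240)/4-.4,100+y/4-.4)
a=plane(*T,f(378,30),.35);b=plane(*T,f(772,128),.35);v=a-b;print(a,b,np.linalg.norm(v),np.degrees(np.arctan2(v[0],v[1])))
l=plane(*T,f(283,487),.012);r=plane(*T,f(625,577),.012);v=l-r;print(np.linalg.norm(v),np.degrees(np.arctan2(v[0],v[1])))
# seal strip ends and sash rails directions (same height each)
for u,w,z in (((312,462),(608,542),.03),((330,378),(640,455),.1),((372,165),(712,248),.29)):
    v=plane(*T,f(*u),z)-plane(*T,f(*w),z);print(np.linalg.norm(v),np.degrees(np.arctan2(v[0],v[1])))
```

```text
[ 0.7101 -0.1808  0.313 ] [np.float64(0.0007188653817359826), np.float64(0.0007188653817361443)]
-14.7 0.20291649313307258 0.004722857707964372 0.31295465868098377
-15.6 0.20281727640424707 0.007909548806172527 0.31295465868098377
[ 0.8819 -0.0573  0.35  ] [ 0.792  -0.3766  0.35  ] 0.3316902142712603 15.725015393671606
0.3413594957265306 15.600572749453027
0.2938863432676641 16.047746781572524
0.29642722095201235 15.016319965678301
0.2938048691521234 15.194336242526774
```

Emit:
play_rows --motion '[{"fingers": 1,"translation": [-1,-0.5,0],"roll": 0},{"fingers": 1,"translation": [-3,-1.5,0],"roll": 0},{"fingers": 1,"translation": [-6,-2.5,0],"roll": 0},{"fingers": 1,"translation": [-9,-3.5,0],"roll": 0},{"fingers": 1,"translation": [-12,-4.6,1],"roll": 0},{"fingers": 1,"translation": [-15,-4.6,2],"roll": 0},{"fingers": 1,"translation": [-17,-4.6,4],"roll": 0},{"fingers": 1,"translation": [-18.5,-4.6,6],"roll": 0},{"fingers": 1,"translation": [-19,-4.6,8],"roll": 0},{"fingers": 1,"translation": [-19,-4.6,10],"roll": 0},{"fingers": 1,"translation": [-19,-4.6,12],"roll": 0},{"fingers": 1,"translation": [-19,-4.6,13],"roll": 0},{"fingers": 1,"translation": [-19,-4.6,13.3],"roll": 0},{"fingers": 1,"translation": [-19,-4.6,13.3],"roll": 0}]'

```text
clock: 6.73
eef_pos: [0.4836, -0.1698, 0.3153]
tool_rot: [0.795, 0.607, -0.001, -0.001]
ft_force: [-0.6, 0.1, -1.8]
grip_width: 0.0229
```

```bash
cat > rel.py <<'E'
import sys
from snap import snap
from workcell import bot
from h import *
np.set_printoptions(precision=4,suppress=True)
tag=sys.argv[1]; ring=np.array([float(v) for v in sys.argv[2].split(",")])
snap("s"+tag,"scene"); snap("t"+tag,"top"); o=bot.get_obs()
p=o["eef_pos"]; Rt=R.from_quat(o["tool_rot"]).as_matrix(); print(p,"angle x",np.degrees(np.arctan2(Rt[1,0],Rt[0,0])),o["ft_force"],o["ft_torque"],o["clock"])
sx=Rt[:,1]; sy=Rt[:,0]; sz=-Rt[:,2]
pitch=np.radians(float(sys.argv[3])) if len(sys.argv)>3 else 0
dx=sx*np.cos(pitch)+sz*np.sin(pitch); dz=-sx*np.sin(pitch)+sz*np.cos(pitch)
org=p-.041*dx-.0034*dz
a=np.linspace(-np.pi/2,np.pi/2,15)
J=[org+.055*dx]+[org+.206*dx]+[org+(.206+.011*np.cos(q))*dx+(.011+.011*np.sin(q))*sy for q in a]+[org+.192*dx+.022*sy]
hk=org+.217*dx+.011*sy; X=np.array([.9636,-.2672,0]);Y=np.array([.2672,.9636,0])
print("hook",hk,"rel cage",(hk-ring)@X,(hk-ring)@Y,hk[2]-ring[2])
aa=np.linspace(0,2*np.pi,60); ringp=ring+.022*np.cos(aa)[:,None]*X+.022*np.sin(aa)[:,None]*[0,0,1]
im=np.zeros((600,800,3),np.uint8)
for i,(n,f) in enumerate((("top","t"),("scene","s"))):
    cal=CAL[n]; img=cv2.imread(f"pics/{f}{tag}.png"); c0=(proj(*cal,ring)+proj(*cal,hk))/2; x,y=(c0-[25,18.75]).astype(int); k=8
    c=cv2.resize(img[y:y+38,x:x+50],None,fx=k,fy=k,interpolation=cv2.INTER_CUBIC)[:300]
    d=c.copy()
    for pts,cl,cc in ((J,(0,255,0),False),(ringp,(0,0,255),True)):
        q=np.array([(proj(*cal,v)-[x,y]+.5)*k for v in pts]).astype(np.int32); cv2.polylines(d,[q],cc,cl,1)
    im[300*i:300*i+300,:400]=c; im[300*i:300*i+300,400:]=d; print(n,"crop origin",x,y,"scale",k)
cv2.imwrite(f"pics/r{tag}.png",im)
E
python3 rel.py 5 .710,-.181,.313
```

```text
[ 0.4846 -0.1705  0.3171] angle x 74.6917727418756 [-0.4356 -0.438  -0.8337] [ 0.0123  0.0104 -0.0793] 6.8333
hook [ 0.6573 -0.2064  0.3139] rel cage -0.04404763387419444 -0.0385510545632833 0.0008642517035379882
top crop origin 351 148 scale 8
scene crop origin 276 198 scale 8
```

View pics/r5.png

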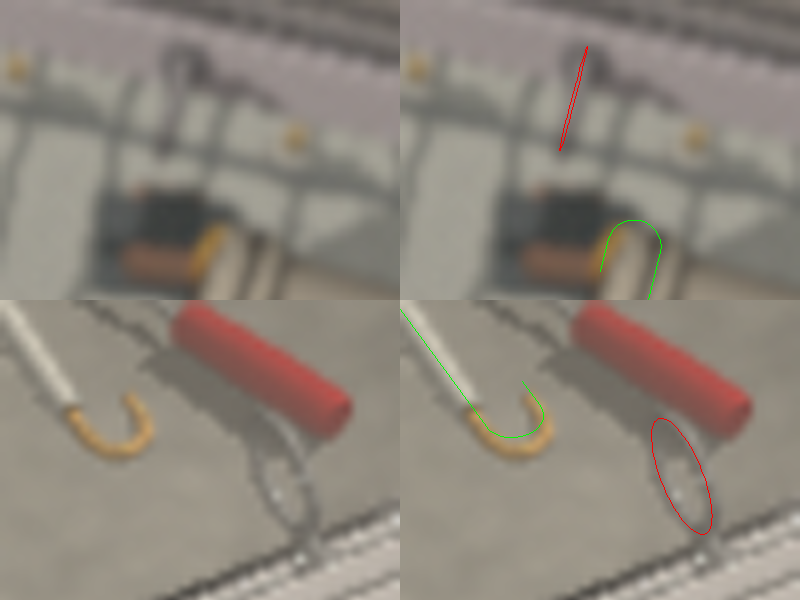

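Scene: the hook sits about (1,1.5) px off the model, which is a slight droop of 6 mm. The ring overlay fits in both views. I'll correct for the droop and go in.

Emit:
play_rows --motion '[{"fingers": 1,"translation": [0,1,-0.6],"roll": 0},{"fingers": 1,"translation": [0,2.5,-0.6],"roll": 0},{"fingers": 1,"translation": [0,4,-0.6],"roll": 0},{"fingers": 1,"translation": [0,5,-0.6],"roll": 0},{"fingers": 1,"translation": [0,5.5,-0.6],"roll": 0},{"fingers": 1,"translation": [0.5,5.5,-0.6],"roll": 0},{"fingers": 1,"translation": [1,5.5,-0.6],"roll": 0},{"fingers": 1,"translation": [1.4,5.5,-0.6],"roll": 0},{"fingers": 1,"translation": [1.4,5.5,-0.6],"roll": 0},{"fingers": 1,"translation": [1.4,5.5,-0.6],"roll": 0}]'

```text
clock: 7.67
eef_pos: [0.5407, -0.1718, 0.3227]
tool_rot: [0.795, 0.606, 0.0, 0.0]
ft_force: [0.2, -0.2, -2.2]
grip_width: 0.0232
```

```bash
python3 rel.py 6 .710,-.181,.313 -2
```

```text
[ 0.5407 -0.1723  0.3226] angle x 74.61214520120643 [-0.4831  0.5313 -1.5041] [ 0.0319  0.02   -0.0187] 7.7667
hook [ 0.7131 -0.2083  0.3131] rel cage 0.010313519132425886 -0.025511081494586575 0.00014004308532106213
top crop origin 351 140 scale 8
scene crop origin 282 203 scale 8
```

View pics/r6.png

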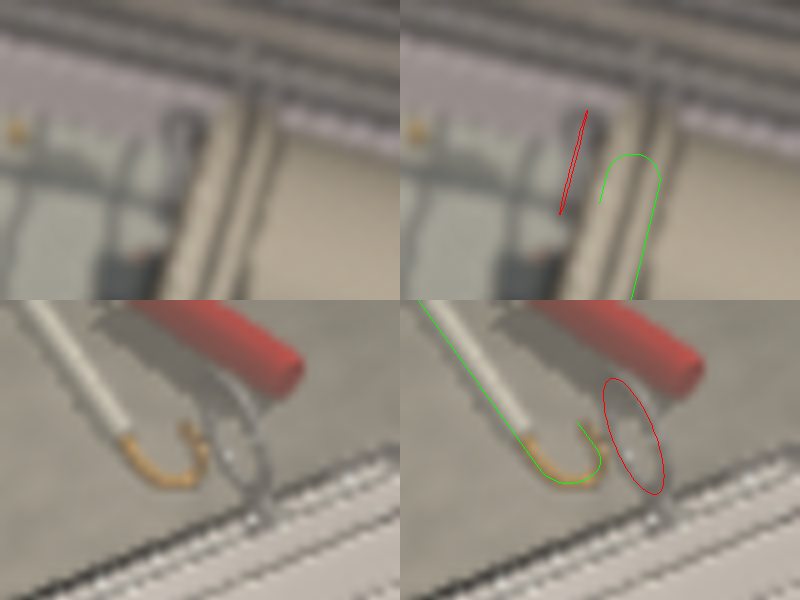

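Scene: the lip is just short of the ring and level with its centre (ring about (311,219) px, predicted crossing within 1 px). The top view is partly hidden by the arm. I'll go in sideways.

Emit:
play_rows --motion '[{"fingers": 1,"translation": [0.4,0,0],"roll": 0},{"fingers": 1,"translation": [0.7,0,0],"roll": 0},{"fingers": 1,"translation": [1.0,0,0],"roll": 0},{"fingers": 1,"translation": [1.3,0,0],"roll": 0},{"fingers": 1,"translation": [1.6,0,0],"roll": 0},{"fingers": 1,"translation": [1.6,0,0],"roll": 0}]'

```text
clock: 8.27
eef_pos: [0.5454, -0.1563, 0.3223]
tool_rot: [0.795, 0.606, 0.0, -0.0]
ft_force: [1.0, 1.0, -1.6]
grip_width: 0.0227
```

Emit:
play_rows --motion '[{"fingers": 1,"translation": [0.3,0,0],"roll": 0},{"fingers": 1,"translation": [0.6,0,0],"roll": 0},{"fingers": 1,"translation": [0.9,0,0],"roll": 0},{"fingers": 1,"translation": [0.9,0,0],"roll": 0},{"fingers": 1,"translation": [0.9,0,0],"roll": 0}]'

```text
clock: 8.68
eef_pos: [0.5477, -0.1481, 0.3223]
tool_rot: [0.795, 0.606, -0.0, -0.0]
ft_force: [0.1, -0.3, -2.0]
grip_width: 0.0228
```

```bash
python3 rel.py 7 .710,-.181,.313 -2
```

```text
[ 0.5476 -0.1484  0.3223] angle x 74.60640808228746 [-0.087   1.3847 -1.5549] [ 0.0137  0.0413 -0.0366] 8.7833
hook [ 0.72   -0.1844  0.3128] rel cage 0.010570402105029589 -0.0006086821851626683 -0.000248117367218359
top crop origin 347 139 scale 8
scene crop origin 286 202 scale 8
```

View pics/r7.png

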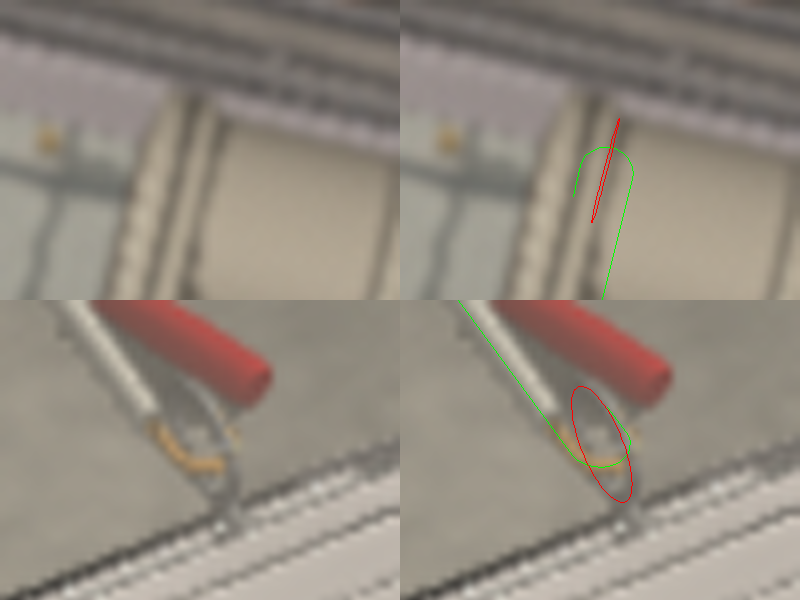

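Scene: the brass bar passes in front of the near ring arc and the lip tip shows beyond the far arc at crop (238,435), so the lip is through the hole. Next I'll lower the hook onto the ring's bottom and start swinging the hand down around it, so that the stick pitches up in the grip.

Emit:
play_rows --motion '[{"fingers": 1,"translation": [0,-0.3,0.3],"roll": 0},{"fingers": 1,"translation": [0,-0.6,0.7],"roll": 0},{"fingers": 1,"translation": [0,-0.9,1.1],"roll": 0},{"fingers": 1,"translation": [0,-1.1,1.5],"roll": 0},{"fingers": 1,"translation": [0,-1.1,1.8],"roll": 0},{"fingers": 1,"translation": [0,-1.1,2.1],"roll": 0},{"fingers": 1,"translation": [0,-1.1,2.4],"roll": 0},{"fingers": 1,"translation": [0,-1.1,2.4],"roll": 0}]'

```text
clock: 9.45
eef_pos: [0.5373, -0.1455, 0.2982]
tool_rot: [0.795, 0.606, 0.0, 0.0]
ft_force: [-0.4, -0.2, 1.9]
grip_width: 0.0232
```

```bash
cat > st.py <<'E'
import sys
from snap import snap
from workcell import bot
from h import *
np.set_printoptions(precision=3,suppress=True)
def brass(img):
    # hook: brass colour in scene, restricted near cage front
    h=cv2.cvtColor(img,cv2.COLOR_BGR2HSV); m=cv2.inRange(h,(10,90,110),(28,255,255)); m[:, :260]=0; m[:,345:]=0; m[:190]=0; m[260:]=0
    return m
if __name__=="__main__":
    tag=sys.argv[1]; snap("s"+tag,"scene"); snap("w"+tag); o=bot.get_obs()
    p=o["eef_pos"]; Rt=R.from_quat(o["tool_rot"]).as_matrix()
    X=np.array([.9636,-.2672,0]); f=o["ft_force"]; Y=np.array([.2672,.9636,0])
    print("t",o["clock"],"tcp",p,"f x^,y^,z",f@X,f@Y,f[2],"slope-up",.643*f@X+.766*f[2],"torque",o["ft_torque"]@X,o["ft_torque"]@Y)
    m=brass(cv2.imread(f"pics/s{tag}.png")); n,l,s,c=cv2.connectedComponentsWithStats(m)
    for i in range(1,n):
        if s[i,4]>5: print("brass",s[i],c[i])
    w=cv2.imread(f"pics/w{tag}.png"); h=cv2.cvtColor(w,cv2.COLOR_BGR2HSV); m=cv2.inRange(h,(5,80,60),(20,220,230)); m[:,:220]=0; m[:,420:]=0
    n,l,s,c=cv2.connectedComponentsWithStats(m); i=1+np.argmax(s[1:,4]); print("handle blob",s[i],c[i])
    d=np.load(f"pics/w{tag}.npz")
    for pt in (-4,-2,0,10,20,30,40):
        a=np.radians(pt); dx=Rt[:,1]*np.cos(a)-Rt[:,2]*np.sin(a); dz=-Rt[:,1]*np.sin(a)-Rt[:,2]*np.cos(a); org=p-.041*dx-.0034*dz
        hk=org+.217*dx+.011*Rt[:,0]
        print(pt,"butt top row",proj(d["K"],d["W"],org-.055*dx+.015*dz,True)[1].round(1),"bot",proj(d["K"],d["W"],org-.055*dx-.015*dz,True)[1].round(1),"hook px",proj(*CAL["scene"],hk).round(1),hk)
E
python3 st.py 8
python3 - <<'E'
import cv2
from st import brass
for t in "67":
    m=brass(cv2.imread(f"pics/s{t}.png")); n,l,s,c=cv2.connectedComponentsWithStats(m); print(t,[ (list(a),b) for a,b in zip(s[1:],c[1:]) if a[4]>5])
w=cv2.imread("pics/w3.png"); h=cv2.cvtColor(w,cv2.COLOR_BGR2HSV); m=cv2.inRange(h,(5,80,60),(20,220,230)); m[:,:220]=0; m[:,420:]=0
n,l,s,c=cv2.connectedComponentsWithStats(m); print(s[s[:,4]>2000])
E
```

```text
t 9.55 tcp [ 0.537 -0.145  0.298] f x^,y^,z 0.9536707471032267 0.17575657635456599 2.1476778206618716 slope-up 2.2583315010143687 torque 0.060863717341919255 -0.49236537720959217
brass [280 190   6   4  16] [282.375 191.062]
brass [305 220   8   4  11] [309.455 222.182]
handle blob [  288    48    62   276 14575] [318.794 175.871]
-4 butt top row 45.2 bot 55.1 hook px [310.4 226.7] [ 0.709 -0.181  0.283]
-2 butt top row 45.6 bot 57.4 hook px [310.5 225.3] [ 0.71  -0.182  0.289]
0 butt top row 46.4 bot 59.8 hook px [310.5 223.9] [ 0.71  -0.182  0.295]
10 butt top row 53.4 bot 73.8 hook px [310.2 216. ] [ 0.708 -0.181  0.326]
20 butt top row 64.8 bot 90.0 hook px [308.9 207. ] [ 0.701 -0.179  0.356]
30 butt top row 79.0 bot 107.8 hook px [306.6 197. ] [ 0.689 -0.176  0.384]
40 butt top row 95.4 bot 126.7 hook px [303.5 186.5] [ 0.672 -0.171  0.409]
6 [([np.int32(274), np.int32(190), np.int32(6), np.int32(3), np.int32(14)], array([276.   , 190.786])), ([np.int32(298), np.int32(220), np.int32(9), np.int32(6), np.int32(13)], array([301.154, 223.615]))]
7 [([np.int32(306), np.int32(219), np.int32(8), np.int32(4), np.int32(9)], array([309.222, 221.   ]))]
[[     0      0    640    400 240749]
 [   286     45     65    276  15152]]
```

Emit:
play_rows --motion '[{"fingers": 1,"translation": [0,0.02,0.3],"roll": 0},{"fingers": 1,"translation": [0,0.05,0.6],"roll": 0},{"fingers": 1,"translation": [0,0.09,0.9],"roll": 0},{"fingers": 1,"translation": [0,0.13,1.2],"roll": 0},{"fingers": 1,"translation": [0,0.17,1.5],"roll": 0},{"fingers": 1,"translation": [0,0.22,1.8],"roll": 0},{"fingers": 1,"translation": [0,0.27,2.1],"roll": 0},{"fingers": 1,"translation": [0,0.32,2.4],"roll": 0},{"fingers": 1,"translation": [0,0.37,2.7],"roll": 0},{"fingers": 1,"translation": [0,0.43,3.0],"roll": 0},{"fingers": 1,"translation": [0,0.43,3.0],"roll": 0}]'

```text
clock: 10.47
eef_pos: [0.5412, -0.1465, 0.2675]
tool_rot: [0.795, 0.606, -0.0, -0.0]
ft_force: [-1.0, -0.1, 1.5]
grip_width: 0.023
```

```bash
python3 st.py 9
```

```text
t 10.5667 tcp [ 0.541 -0.147  0.268] f x^,y^,z -0.41560226303242037 -0.5426332701274807 1.442090144585649 slope-up 0.8374087956227608 torque 0.05549146749339591 -0.36013280450362567
brass [281 196   6   6  19] [283.368 198.053]
brass [308 223   6   2   7] [310.714 223.714]
handle blob [  291    59    56   271 13451] [318.767 187.345]
-4 butt top row 45.1 bot 55.0 hook px [311.1 234.6] [ 0.713 -0.182  0.252]
-2 butt top row 45.5 bot 57.3 hook px [311.2 233.3] [ 0.714 -0.183  0.258]
0 butt top row 46.2 bot 59.8 hook px [311.2 232. ] [ 0.714 -0.183  0.265]
10 butt top row 53.3 bot 73.8 hook px [310.9 224.3] [ 0.712 -0.182  0.295]
20 butt top row 64.7 bot 90.0 hook px [309.6 215.5] [ 0.705 -0.18   0.325]
30 butt top row 79.0 bot 107.8 hook px [307.4 205.8] [ 0.693 -0.177  0.353]
40 butt top row 95.3 bot 126.7 hook px [304.4 195.5] [ 0.676 -0.172  0.379]
```

Emit:
play_rows --motion '[{"fingers": 1,"translation": [0,0.17,0.59],"roll": 0},{"fingers": 1,"translation": [0,0.36,1.17],"roll": 0},{"fingers": 1,"translation": [0,0.57,1.75],"roll": 0},{"fingers": 1,"translation": [0,0.8,2.32],"roll": 0},{"fingers": 1,"translation": [0,1.05,2.88],"roll": 0},{"fingers": 1,"translation": [0,1.32,3.43],"roll": 0},{"fingers": 1,"translation": [0,1.61,3.98],"roll": 0},{"fingers": 1,"translation": [0,1.91,4.51],"roll": 0},{"fingers": 1,"translation": [0,2.24,5.03],"roll": 0},{"fingers": 1,"translation": [0,2.58,5.54],"roll": 0},{"fingers": 1,"translation": [0,2.94,6.04],"roll": 0},{"fingers": 1,"translation": [0,3.13,6.28],"roll": 0},{"fingers": 1,"translation": [0,3.13,6.28],"roll": 0}]'

```text
clock: 11.65
eef_pos: [0.5714, -0.1549, 0.2044]
tool_rot: [0.795, 0.606, -0.0, -0.001]
ft_force: [-3.3, 0.4, -0.8]
grip_width: 0.0235
```

```bash
python3 st.py 10
```

```text
t 11.75 tcp [ 0.571 -0.155  0.205] f x^,y^,z -2.7918994339417735 -0.6993327363276991 -1.8120244261740936 slope-up -3.183202046473916 torque -0.029490172507731713 0.3978864012201033
brass [286 215   5   7  18] [288.  217.5]
handle blob [  294    94    51   244 10836] [318.607 214.04 ]
-4 butt top row 44.8 bot 54.8 hook px [316.2 255.6] [ 0.743 -0.191  0.189]
-2 butt top row 45.3 bot 57.1 hook px [316.3 254.4] [ 0.743 -0.191  0.195]
0 butt top row 46.0 bot 59.6 hook px [316.3 253.1] [ 0.744 -0.191  0.201]
10 butt top row 53.1 bot 73.6 hook px [316.  245.9] [ 0.742 -0.19   0.232]
20 butt top row 64.5 bot 89.8 hook px [314.9 237.5] [ 0.735 -0.188  0.262]
30 butt top row 78.8 bot 107.6 hook px [312.8 228.2] [ 0.723 -0.185  0.29 ]
40 butt top row 95.2 bot 126.6 hook px [309.9 218.2] [ 0.706 -0.181  0.315]
```

Emit:
play_rows --motion '[{"fingers": 1,"translation": [0,-0.2,0.23],"roll": 0},{"fingers": 1,"translation": [0,-0.4,0.46],"roll": 0},{"fingers": 1,"translation": [0,-0.6,0.7],"roll": 0},{"fingers": 1,"translation": [0,-0.8,0.95],"roll": 0},{"fingers": 1,"translation": [0,-1.0,1.2],"roll": 0},{"fingers": 1,"translation": [0,-1.2,1.43],"roll": 0},{"fingers": 1,"translation": [0,-1.4,1.67],"roll": 0},{"fingers": 1,"translation": [0,-1.6,1.9],"roll": 0},{"fingers": 1,"translation": [0,-1.6,1.9],"roll": 0}]'

```text
clock: 12.5
eef_pos: [0.555, -0.1503, 0.1859]
tool_rot: [0.795, 0.606, -0.0, -0.001]
ft_force: [-1.5, 1.4, 2.5]
grip_width: 0.023
```

```bash
python3 st.py 11|head -4
```

```text
t 12.6 tcp [ 0.555 -0.15   0.186] f x^,y^,z -2.951999747459122 0.8307105845020638 1.36169133758048 slope-up -0.8550802730295679 torque 0.0688908008670798 -0.1807550542123962
brass [284 215   5   8  16] [286.188 218.125]
handle blob [  294    95    51   242 10869] [318.586 214.472]
-4 butt top row 45.3 bot 55.1 hook px [313.4 255.8] [ 0.727 -0.186  0.17 ]
```

Emit:
play_rows --motion '[{"fingers": 1,"translation": [0,-0.25,0],"roll": 0},{"fingers": 1,"translation": [0,-0.5,0],"roll": 0},{"fingers": 1,"translation": [0,-0.75,0],"roll": 0},{"fingers": 1,"translation": [0,-1.0,0],"roll": 0},{"fingers": 1,"translation": [0,-1.25,0],"roll": 0},{"fingers": 1,"translation": [0,-1.5,0],"roll": 0},{"fingers": 1,"translation": [0,-1.7,0],"roll": 0},{"fingers": 1,"translation": [0,-1.7,0],"roll": 0}]'

```text
clock: 13.27
eef_pos: [0.5393, -0.1459, 0.1866]
tool_rot: [0.795, 0.606, 0.0, -0.0]
ft_force: [1.0, 0.5, -0.3]
grip_width: 0.0229
```

```bash
python3 st.py 12
```

```text
t 13.3667 tcp [ 0.539 -0.146  0.187] f x^,y^,z 0.8259134972129243 1.5525989495140589 1.1620865236011677 slope-up 1.4212206557864049 torque 0.18875203673476873 -0.3690668095583407
brass [282 212   5   7  16] [283.75  214.375]
brass [305 220   5   3   7] [307.429 221.429]
handle blob [  293    94    52   243 10918] [318.474 213.859]
-4 butt top row 45.4 bot 55.1 hook px [310.8 252. ] [ 0.711 -0.182  0.171]
-2 butt top row 45.8 bot 57.5 hook px [310.9 250.8] [ 0.712 -0.182  0.177]
0 butt top row 46.5 bot 59.9 hook px [310.9 249.6] [ 0.712 -0.182  0.183]
10 butt top row 53.5 bot 73.9 hook px [310.6 242.5] [ 0.71  -0.181  0.214]
20 butt top row 64.8 bot 90.1 hook px [309.3 234.3] [ 0.703 -0.18   0.244]
30 butt top row 79.1 bot 107.8 hook px [307.3 225.1] [ 0.691 -0.176  0.272]
40 butt top row 95.4 bot 126.7 hook px [304.4 215.4] [ 0.674 -0.172  0.297]
```

Emit:
play_rows --motion '[{"fingers": 1,"translation": [0,-0.18,0.22],"roll": 0},{"fingers": 1,"translation": [0,-0.37,0.44],"roll": 0},{"fingers": 1,"translation": [0,-0.55,0.66],"roll": 0},{"fingers": 1,"translation": [0,-0.74,0.88],"roll": 0},{"fingers": 1,"translation": [0,-0.92,1.1],"roll": 0},{"fingers": 1,"translation": [0,-1.1,1.31],"roll": 0},{"fingers": 1,"translation": [0,-1.29,1.53],"roll": 0},{"fingers": 1,"translation": [0,-1.47,1.75],"roll": 0},{"fingers": 1,"translation": [0,-1.66,1.97],"roll": 0},{"fingers": 1,"translation": [0,-1.84,2.19],"roll": 0},{"fingers": 1,"translation": [0,-2.02,2.41],"roll": 0},{"fingers": 1,"translation": [0,-2.2,2.63],"roll": 0},{"fingers": 1,"translation": [0,-2.39,2.85],"roll": 0},{"fingers": 1,"translation": [0,-2.57,3.06],"roll": 0},{"fingers": 1,"translation": [0,-2.57,3.06],"roll": 0}]'

```text
clock: 14.62
eef_pos: [0.5138, -0.139, 0.1552]
tool_rot: [0.795, 0.606, -0.001, -0.001]
ft_force: [1.0, 0.6, 0.4]
grip_width: 0.0228
```

```bash
python3 st.py 13
python3 - <<'E'
import cv2,numpy as np
a=cv2.imread("pics/s13.png"); b=cv2.imread("pics/t13.png") if 0 else None
from workcell import bot
t=bot.camera("top")["pixels"][:,:,::-1]; cv2.imwrite("pics/t13.png",t)
c=lambda im,x,y,W,H,k: cv2.resize(im[y:y+H,x:x+W],None,fx=k,fy=k,interpolation=cv2.INTER_CUBIC)
cv2.imwrite("pics/c13.png",np.hstack([c(a,260,180,65,75,6),c(t,300,125,68,75,6)]))
E
```

```text
t 14.7167 tcp [ 0.514 -0.139  0.155] f x^,y^,z 0.9963168016630769 1.2133339858842618 -0.011213201731116118 slope-up 0.6320423909433235 torque 0.1833366433366321 -0.17944038045387806
brass [279 214   5   7  16] [280.875 216.312]
brass [300 221   6   4   9] [303.222 222.889]
handle blob [  293    94    52   244 10985] [318.465 214.045]
-4 butt top row 45.3 bot 55.1 hook px [306.6 252.7] [ 0.686 -0.175  0.139]
-2 butt top row 45.7 bot 57.4 hook px [306.7 251.6] [ 0.686 -0.175  0.145]
0 butt top row 46.4 bot 59.9 hook px [306.7 250.4] [ 0.686 -0.175  0.152]
10 butt top row 53.4 bot 73.9 hook px [306.3 243.5] [ 0.684 -0.175  0.182]
20 butt top row 64.8 bot 90.1 hook px [305.1 235.5] [ 0.677 -0.173  0.212]
30 butt top row 79.1 bot 107.8 hook px [303.1 226.6] [ 0.666 -0.169  0.24 ]
40 butt top row 95.4 bot 126.7 hook px [300.2 217.2] [ 0.649 -0.165  0.266]
```

View pics/c13.png

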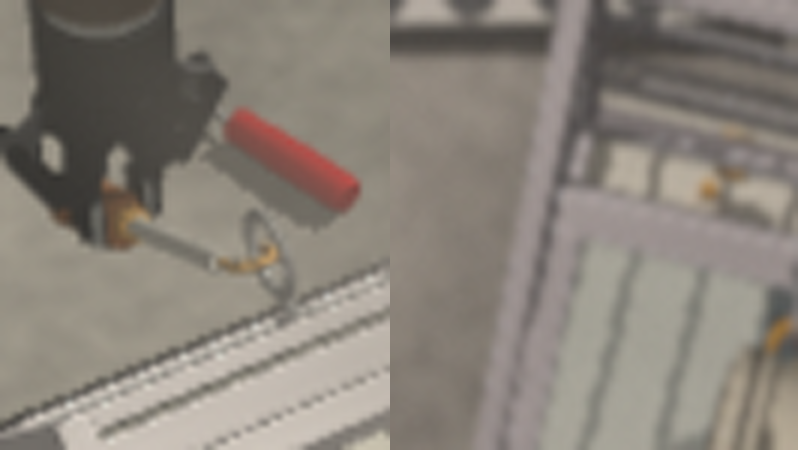

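The view shows the hook still through the ring, with the sash clearly lower: its top rail moved from row 141 to about 157 in the top view. I estimate 46–60 mm travelled. One quick advance to about 60 mm, then small feeling steps.

Emit:
play_rows --motion '[{"fingers": 1,"translation": [0,-0.1,0.12],"roll": 0},{"fingers": 1,"translation": [0,-0.2,0.24],"roll": 0},{"fingers": 1,"translation": [0,-0.3,0.36],"roll": 0},{"fingers": 1,"translation": [0,-0.4,0.48],"roll": 0},{"fingers": 1,"translation": [0,-0.5,0.6],"roll": 0},{"fingers": 1,"translation": [0,-0.6,0.72],"roll": 0},{"fingers": 1,"translation": [0,-0.7,0.84],"roll": 0},{"fingers": 1,"translation": [0,-0.7,0.84],"roll": 0}]'

```text
clock: 15.43
eef_pos: [0.5075, -0.1373, 0.1472]
tool_rot: [0.795, 0.606, -0.0, -0.0]
ft_force: [2.6, -0.0, -0.1]
grip_width: 0.0228
```

Emit:
play_rows --motion '[{"fingers": 1,"translation": [0,-0.05,0.06],"roll": 0},{"fingers": 1,"translation": [0,-0.1,0.12],"roll": 0},{"fingers": 1,"translation": [0,-0.15,0.18],"roll": 0},{"fingers": 1,"translation": [0,-0.2,0.24],"roll": 0},{"fingers": 1,"translation": [0,-0.2,0.24],"roll": 0}]'

```text
clock: 15.85
eef_pos: [0.5058, -0.1369, 0.145]
tool_rot: [0.795, 0.606, -0.0, -0.0]
ft_force: [2.3, 0.6, 0.8]
grip_width: 0.0229
```

Emit:
play_rows --motion '[{"fingers": 1,"translation": [0,-0.05,0.06],"roll": 0},{"fingers": 1,"translation": [0,-0.1,0.12],"roll": 0},{"fingers": 1,"translation": [0,-0.15,0.18],"roll": 0},{"fingers": 1,"translation": [0,-0.2,0.24],"roll": 0},{"fingers": 1,"translation": [0,-0.2,0.24],"roll": 0}]'

```text
clock: 16.27
eef_pos: [0.5039, -0.1363, 0.1425]
tool_rot: [0.795, 0.606, -0.0, -0.0]
ft_force: [1.8, 0.5, 0.5]
grip_width: 0.023
```

Emit:
play_rows --motion '[{"fingers": 1,"translation": [0,-0.05,0.06],"roll": 0},{"fingers": 1,"translation": [0,-0.1,0.12],"roll": 0},{"fingers": 1,"translation": [0,-0.15,0.18],"roll": 0},{"fingers": 1,"translation": [0,-0.2,0.24],"roll": 0},{"fingers": 1,"translation": [0,-0.2,0.24],"roll": 0}]'

```text
clock: 16.68
eef_pos: [0.5019, -0.1357, 0.1401]
tool_rot: [0.795, 0.606, -0.0, -0.0]
ft_force: [1.4, -0.6, 0.2]
grip_width: 0.0229
```

Emit:
play_rows --motion '[{"fingers": 1,"translation": [0,-0.05,0.06],"roll": 0},{"fingers": 1,"translation": [0,-0.1,0.12],"roll": 0},{"fingers": 1,"translation": [0,-0.15,0.18],"roll": 0},{"fingers": 1,"translation": [0,-0.2,0.24],"roll": 0},{"fingers": 1,"translation": [0,-0.2,0.24],"roll": 0}]'

```text
clock: 17.1
eef_pos: [0.5, -0.1352, 0.1377]
tool_rot: [0.795, 0.606, -0.0, -0.0]
ft_force: [2.3, 0.1, -0.4]
grip_width: 0.0228
```

Emit:
play_rows --motion '[{"fingers": 1,"translation": [0,-0.05,0.06],"roll": 0},{"fingers": 1,"translation": [0,-0.1,0.12],"roll": 0},{"fingers": 1,"translation": [0,-0.15,0.18],"roll": 0},{"fingers": 1,"translation": [0,-0.2,0.24],"roll": 0},{"fingers": 1,"translation": [0,-0.2,0.24],"roll": 0}]'

```text
clock: 17.52
eef_pos: [0.4981, -0.1347, 0.1353]
tool_rot: [0.795, 0.606, -0.0, -0.0]
ft_force: [1.3, 0.9, 0.6]
grip_width: 0.0229
```

Emit:
play_rows --motion '[{"fingers": 1,"translation": [0,-0.05,0.06],"roll": 0},{"fingers": 1,"translation": [0,-0.1,0.12],"roll": 0},{"fingers": 1,"translation": [0,-0.15,0.18],"roll": 0},{"fingers": 1,"translation": [0,-0.2,0.24],"roll": 0},{"fingers": 1,"translation": [0,-0.2,0.24],"roll": 0}]'

```text
clock: 17.93
eef_pos: [0.4962, -0.1342, 0.1329]
tool_rot: [0.795, 0.606, -0.0, -0.0]
ft_force: [2.7, 0.5, 0.4]
grip_width: 0.023
```

Emit:
play_rows --motion '[{"fingers": 1,"translation": [0,-0.05,0.06],"roll": 0},{"fingers": 1,"translation": [0,-0.1,0.12],"roll": 0},{"fingers": 1,"translation": [0,-0.15,0.18],"roll": 0},{"fingers": 1,"translation": [0,-0.2,0.24],"roll": 0},{"fingers": 1,"translation": [0,-0.2,0.24],"roll": 0}]'

```text
clock: 18.35
eef_pos: [0.4959, -0.1341, 0.1315]
tool_rot: [0.795, 0.606, 0.001, 0.001]
ft_force: [4.2, -0.9, 3.4]
grip_width: 0.0231
```

The seal is felt: the pull is now about 7 N and rising. Finer steps from here.

Emit:
play_rows --motion '[{"fingers": 1,"translation": [0,-0.03,0.04],"roll": 0},{"fingers": 1,"translation": [0,-0.06,0.08],"roll": 0},{"fingers": 1,"translation": [0,-0.1,0.12],"roll": 0},{"fingers": 1,"translation": [0,-0.1,0.12],"roll": 0},{"fingers": 1,"translation": [0,-0.1,0.12],"roll": 0}]'

```text
clock: 18.77
eef_pos: [0.496, -0.1341, 0.131]
tool_rot: [0.795, 0.606, 0.002, 0.002]
ft_force: [6.3, -1.7, 4.8]
grip_width: 0.0234
```

```bash
python3 st.py 14|head -4
```

```text
t 18.8667 tcp [ 0.496 -0.134  0.131] f x^,y^,z 6.8832872586509435 0.9071519371796062 3.495585919928411 slope-up 7.10357252197772 torque 0.15372291011689382 -1.5532958098324634
brass [278 215   4   7  13] [279.077 217.923]
brass [296 222   7   4  12] [299.917 223.917]
handle blob [  293    94    52   243 10940] [318.556 213.942]
```

Emit:
play_rows --motion '[{"fingers": 1,"translation": [0,-0.04,0.05],"roll": 0},{"fingers": 1,"translation": [0,-0.08,0.1],"roll": 0},{"fingers": 1,"translation": [0,-0.12,0.15],"roll": 0},{"fingers": 1,"translation": [0,-0.12,0.15],"roll": 0},{"fingers": 1,"translation": [0,-0.12,0.15],"roll": 0},{"fingers": 1,"translation": [0,-0.12,0.15],"roll": 0}]'

```text
clock: 19.37
eef_pos: [0.4963, -0.1341, 0.1303]
tool_rot: [0.795, 0.606, 0.003, 0.004]
ft_force: [8.2, -1.0, 5.7]
grip_width: 0.0233
```

```bash
python3 st.py 15|head -4
```

```text
t 19.4667 tcp [ 0.496 -0.134  0.13 ] f x^,y^,z 8.012978984821029 0.5863423042706299 5.4260742560839486 slope-up 9.308718367400225 torque 0.16621409714234697 -1.94605746982781
brass [278 216   4   6  11] [279.182 217.636]
brass [294 222   9   4  13] [299.    224.154]
handle blob [  294    94    51   244 10929] [318.588 213.943]
```

Emit:
play_rows --motion '[{"fingers": 1,"translation": [0,-0.04,0.05],"roll": 0},{"fingers": 1,"translation": [0,-0.08,0.1],"roll": 0},{"fingers": 1,"translation": [0,-0.1,0.13],"roll": 0},{"fingers": 1,"translation": [0,-0.1,0.13],"roll": 0},{"fingers": 1,"translation": [0,-0.1,0.13],"roll": 0},{"fingers": 1,"translation": [0,-0.1,0.13],"roll": 0},{"fingers": 1,"translation": [0,-0.1,0.13],"roll": 0}]'

```text
clock: 20.05
eef_pos: [0.4965, -0.1342, 0.1297]
tool_rot: [0.795, 0.606, 0.004, 0.005]
ft_force: [9.3, -2.1, 6.7]
grip_width: 0.023
```

```bash
python3 st.py 16
```

```text
t 20.15 tcp [ 0.497 -0.134  0.13 ] f x^,y^,z 10.114958171300755 -0.42849675320395164 6.402671302119507 slope-up 11.408364321569927 torque 0.2189667689349919 -2.303357200747335
brass [278 216   3   7  12] [278.667 218.5  ]
brass [294 223   9   3  12] [298.75  224.333]
handle blob [  293    94    52   243 10946] [318.579 214.013]
-4 butt top row 45.3 bot 55.1 hook px [304.  253.6] [ 0.669 -0.17   0.116]
-2 butt top row 45.7 bot 57.4 hook px [304.1 252.4] [ 0.669 -0.17   0.122]
0 butt top row 46.4 bot 59.9 hook px [304.1 251.2] [ 0.669 -0.17   0.128]
10 butt top row 53.5 bot 73.9 hook px [303.6 244.4] [ 0.667 -0.17   0.159]
20 butt top row 64.8 bot 90.1 hook px [302.3 236.5] [ 0.659 -0.168  0.189]
30 butt top row 79.1 bot 107.8 hook px [300.2 227.8] [ 0.647 -0.164  0.217]
40 butt top row 95.4 bot 126.7 hook px [297.3 218.5] [ 0.63  -0.16   0.242]
```

The pull is about 12.7 N along the slope. Now I'll relax, centre the hook in the ring hole and back it out sideways.

Emit:
play_rows --motion '[{"fingers": 1,"translation": [0,0.2,-0.18],"roll": 0},{"fingers": 1,"translation": [0,0.4,-0.36],"roll": 0},{"fingers": 1,"translation": [0,0.6,-0.55],"roll": 0},{"fingers": 1,"translation": [0,0.85,-0.78],"roll": 0},{"fingers": 1,"translation": [0,1.1,-1.0],"roll": 0},{"fingers": 1,"translation": [0,1.35,-1.25],"roll": 0},{"fingers": 1,"translation": [0,1.6,-1.5],"roll": 0},{"fingers": 1,"translation": [0,1.85,-1.7],"roll": 0},{"fingers": 1,"translation": [0,2.1,-1.95],"roll": 0},{"fingers": 1,"translation": [0,2.4,-2.2],"roll": 0},{"fingers": 1,"translation": [0,2.4,-2.2],"roll": 0},{"fingers": 1,"translation": [0,2.4,-2.2],"roll": 0}]'

```text
clock: 21.15
eef_pos: [0.5148, -0.1393, 0.1489]
tool_rot: [0.795, 0.606, 0.0, 0.0]
ft_force: [-0.2, 0.6, -1.9]
grip_width: 0.0231
```

```bash
python3 st.py 17
python3 - <<'E'
import cv2,numpy as np
a=cv2.imread("pics/s17.png"); print(a[205:240,285:315].mean())
E
```

```text
t 21.25 tcp [ 0.514 -0.139  0.149] f x^,y^,z 0.5764997979930128 -1.0540001464947681 -1.5613260549061523 slope-up -0.8252863879486055 torque -0.03800894604142284 0.06488969631557895
brass [280 215   4   7  14] [281.143 217.929]
handle blob [  293    94    52   243 10908] [318.617 213.671]
-4 butt top row 44.8 bot 54.7 hook px [306.8 254.2] [ 0.686 -0.175  0.133]
-2 butt top row 45.3 bot 57.1 hook px [306.8 253. ] [ 0.687 -0.175  0.139]
0 butt top row 46.0 bot 59.5 hook px [306.8 251.8] [ 0.687 -0.175  0.145]
10 butt top row 53.1 bot 73.5 hook px [306.4 245. ] [ 0.685 -0.175  0.176]
20 butt top row 64.4 bot 89.7 hook px [305.2 237. ] [ 0.678 -0.173  0.206]
30 butt top row 78.7 bot 107.5 hook px [303.1 228.2] [ 0.666 -0.169  0.234]
40 butt top row 95.1 bot 126.4 hook px [300.3 218.8] [ 0.649 -0.165  0.259]
132.10857142857142
```

Emit:
play_rows --motion '[{"fingers": 1,"translation": [-0.2,0,0],"roll": 0},{"fingers": 1,"translation": [-0.4,0,0],"roll": 0},{"fingers": 1,"translation": [-0.6,0,0],"roll": 0},{"fingers": 1,"translation": [-0.8,0,0],"roll": 0},{"fingers": 1,"translation": [-1.0,0,0],"roll": 0},{"fingers": 1,"translation": [-1.0,0,0],"roll": 0}]'

```text
clock: 21.75
eef_pos: [0.5117, -0.1494, 0.1487]
tool_rot: [0.796, 0.606, -0.0, 0.0]
ft_force: [0.4, 0.3, -1.8]
grip_width: 0.0231
```

Emit:
play_rows --motion '[{"fingers": 1,"translation": [-0.2,0,0],"roll": 0},{"fingers": 1,"translation": [-0.4,0,0],"roll": 0},{"fingers": 1,"translation": [-0.6,0,0],"roll": 0},{"fingers": 1,"translation": [-0.8,0,0],"roll": 0},{"fingers": 1,"translation": [-1.0,0,0],"roll": 0},{"fingers": 1,"translation": [-1.0,0,0],"roll": 0}]'

```text
clock: 22.25
eef_pos: [0.5091, -0.1589, 0.1487]
tool_rot: [0.796, 0.606, -0.0, 0.0]
ft_force: [0.2, -0.7, -1.7]
grip_width: 0.0234
```

Emit:
play_rows --motion '[{"fingers": 1,"translation": [-0.8,0,0],"roll": 0},{"fingers": 1,"translation": [-1.6,0,0],"roll": 0},{"fingers": 1,"translation": [-2.5,-0.5,0],"roll": 0},{"fingers": 1,"translation": [-2.5,-1.5,0],"roll": 0},{"fingers": 1,"translation": [-2.5,-3,0],"roll": 0},{"fingers": 1,"translation": [-2.5,-5,-1],"roll": 0},{"fingers": 1,"translation": [-2.5,-7,-3],"roll": 0},{"fingers": 1,"translation": [-2.5,-8,-5],"roll": 0},{"fingers": 1,"translation": [-2.5,-8,-7.5],"roll": 0},{"fingers": 1,"translation": [-2.5,-8,-10],"roll": 0},{"fingers": 1,"translation": [-2.5,-8,-12.5],"roll": 0},{"fingers": 1,"translation": [-2.5,-8,-14.5],"roll": 0},{"fingers": 1,"translation": [-2.5,-8,-15],"roll": 0},{"fingers": 1,"translation": [-2.5,-8,-15],"roll": 0}]'

```text
clock: 23.42
eef_pos: [0.4259, -0.1622, 0.3002]
tool_rot: [0.796, 0.606, 0.001, 0.002]
ft_force: [0.3, 0.8, -2.2]
grip_width: 0.0227
```

Emit:
play_rows --motion '[{"fingers": 1,"translation": [1,-0.1,0],"roll": 0},{"fingers": 1,"translation": [3,-0.4,0],"roll": -1},{"fingers": 1,"translation": [6,-0.8,0],"roll": -3},{"fingers": 1,"translation": [9,-1.1,0],"roll": -5},{"fingers": 1,"translation": [12,-1.5,0],"roll": -7},{"fingers": 1,"translation": [15,-1.9,0],"roll": -9},{"fingers": 1,"translation": [18,-2.3,0],"roll": -11},{"fingers": 1,"translation": [21,-2.7,0],"roll": -13},{"fingers": 1,"translation": [24,-3,0],"roll": -15},{"fingers": 1,"translation": [27,-3.4,0],"roll": -17},{"fingers": 1,"translation": [30,-3.8,0],"roll": -19},{"fingers": 1,"translation": [33,-4.2,0],"roll": -21},{"fingers": 1,"translation": [36,-4.5,1],"roll": -23},{"fingers": 1,"translation": [39,-4.9,2],"roll": -24},{"fingers": 1,"translation": [42,-5.3,4],"roll": -25},{"fingers": 1,"translation": [45,-5.7,6],"roll": -25},{"fingers": 1,"translation": [48,-6.1,8],"roll": -25},{"fingers": 1,"translation": [50,-6.3,10],"roll": -25},{"fingers": 1,"translation": [50.7,-6.4,11],"roll": -25},{"fingers": 1,"translation": [50.7,-6.4,11],"roll": -25}]'

```text
clock: 25.08
eef_pos: [0.4952, 0.3447, 0.1829]
tool_rot: [0.644, 0.765, -0.005, -0.001]
ft_force: [-1.5, 0.3, -2.0]
grip_width: 0.0233
```

```bash
python3 st.py 18
python3 - <<'E'
import cv2,numpy as np
a=cv2.imread("pics/s18.png");b=cv2.imread("pics/scene0.png")
print(np.abs(a.astype(int)-b)[200:340,240:390].mean())
E
```

```text
t 25.1833 tcp [0.497 0.344 0.187] f x^,y^,z 0.2172897441350147 -0.4874589575793559 -1.5411088602811882 slope-up -1.0407720814965757 torque 0.03517724934334209 0.010971671138082614
handle blob [  293    93    52   244 11479] [318.241 213.957]
-4 butt top row 47.4 bot 57.1 hook px [410.6 162.6] [0.668 0.384 0.171]
-2 butt top row 47.8 bot 59.5 hook px [410.9 161.4] [0.669 0.384 0.177]
0 butt top row 48.5 bot 61.9 hook px [411.2 160.1] [0.669 0.384 0.183]
10 butt top row 55.5 bot 76.0 hook px [412.  153.4] [0.667 0.384 0.214]
20 butt top row 66.9 bot 92.3 hook px [411.5 146.2] [0.66  0.382 0.244]
30 butt top row 81.2 bot 110.1 hook px [409.6 138.7] [0.648 0.38  0.272]
40 butt top row 97.6 bot 129.1 hook px [406.4 131.2] [0.631 0.378 0.297]
7.684126984126984
```

Emit:
play_rows --motion '[{"fingers": 1,"translation": [0,-0.5,1.5],"roll": 0},{"fingers": 1,"translation": [0,-1,4],"roll": 0},{"fingers": 1,"translation": [0,-1,6.5],"roll": 0},{"fingers": 1,"translation": [0,-1,8.5],"roll": 0},{"fingers": 1,"translation": [0,-1,9.8],"roll": 0},{"fingers": 1,"translation": [0,-1,10.5],"roll": 0},{"fingers": 1,"translation": [0,-0.9,11],"roll": 0},{"fingers": 1,"translation": [0,-0.6,11.5],"roll": 0},{"fingers": 1,"translation": [0,-0.3,12],"roll": 0},{"fingers": 1,"translation": [0,0,12.5],"roll": 0},{"fingers": 1,"translation": [0,0.2,13],"roll": 0},{"fingers": 1,"translation": [0,0.2,13],"roll": 0}]'

```text
clock: 26.18
eef_pos: [0.5044, 0.3459, 0.0614]
tool_rot: [0.646, 0.764, 0.004, 0.002]
ft_force: [3.7, -1.5, 5.5]
grip_width: 0.0231
```

```bash
python3 st.py 19
```

```text
t 26.2833 tcp [0.504 0.346 0.062] f x^,y^,z 5.13578025515861 0.3539439456846838 4.6000237402615065 slope-up 6.8259248891073 torque -0.11567560695769652 -0.6912186551155555
handle blob [  292    81    53   255 11823] [317.487 200.27 ]
-4 butt top row 45.8 bot 55.6 hook px [407.6 187.7] [0.675 0.386 0.047]
-2 butt top row 46.3 bot 57.9 hook px [407.9 186.6] [0.676 0.386 0.054]
0 butt top row 47.0 bot 60.3 hook px [408.2 185.4] [0.676 0.386 0.06 ]
10 butt top row 53.9 bot 74.3 hook px [408.8 179.3] [0.674 0.385 0.09 ]
20 butt top row 65.2 bot 90.4 hook px [408.2 172.7] [0.666 0.384 0.12 ]
30 butt top row 79.5 bot 108.2 hook px [406.3 165.8] [0.654 0.382 0.148]
40 butt top row 95.8 bot 127.1 hook px [403.1 158.9] [0.637 0.379 0.173]
```

Emit:
play_rows --motion '[{"fingers": 1,"translation": [0,0.2,0.4],"roll": 0},{"fingers": 1,"translation": [0,0.4,0.8],"roll": 0},{"fingers": 1,"translation": [0,0.55,1.2],"roll": 0},{"fingers": 1,"translation": [0,0.7,1.6],"roll": 0},{"fingers": 1,"translation": [0,0.8,2.0],"roll": 0},{"fingers": 1,"translation": [0,0.85,2.4],"roll": 0},{"fingers": 1,"translation": [0,0.9,2.8],"roll": 0},{"fingers": 1,"translation": [0,0.9,3.2],"roll": 0},{"fingers": 1,"translation": [0,0.9,3.5],"roll": 0},{"fingers": 1,"translation": [0,0.9,3.5],"roll": 0}]'

```text
clock: 27.12
eef_pos: [0.514, 0.3485, 0.027]
tool_rot: [0.646, 0.763, 0.005, 0.002]
ft_force: [5.2, 0.4, 6.6]
grip_width: 0.023
```

```bash
python3 st.py 20
```

```text
t 27.2167 tcp [0.514 0.348 0.027] f x^,y^,z 4.056278110337921 2.6805361874522236 6.2582240673912235 slope-up 7.40198646056896 torque 0.22478118194651986 -0.36652987707692863
handle blob [  288    53    61   276 14679] [317.974 178.831]
-4 butt top row 45.5 bot 55.3 hook px [408.7 194.9] [0.685 0.388 0.013]
-2 butt top row 46.0 bot 57.6 hook px [409.  193.8] [0.685 0.388 0.019]
0 butt top row 46.7 bot 60.1 hook px [409.2 192.7] [0.685 0.388 0.025]
10 butt top row 53.7 bot 74.0 hook px [409.8 186.7] [0.683 0.388 0.056]
20 butt top row 65.0 bot 90.2 hook px [409.2 180.3] [0.676 0.387 0.086]
30 butt top row 79.2 bot 107.9 hook px [407.3 173.5] [0.663 0.384 0.114]
40 butt top row 95.5 bot 126.8 hook px [404.2 166.8] [0.646 0.381 0.139]
```

Emit:
play_rows --motion '[{"fingers": 1,"translation": [0,0,0.2],"roll": 0},{"fingers": 1,"translation": [0,0,0.4],"roll": 0},{"fingers": 1,"translation": [0,0,0.6],"roll": 0},{"fingers": 1,"translation": [0,0,0.8],"roll": 0},{"fingers": 1,"translation": [0,0,0.8],"roll": 0}]'

```text
clock: 27.63
eef_pos: [0.5142, 0.3487, 0.0202]
tool_rot: [0.646, 0.764, 0.005, 0.002]
ft_force: [3.8, 0.9, 11.0]
grip_width: 0.0228
```

```bash
python3 st.py 21|head -8
```

```text
t 27.7333 tcp [0.514 0.349 0.02 ] f x^,y^,z 4.547011773696643 2.116139072847186 11.086902621454554 slope-up 11.41629597852113 torque -0.09035395793312781 -0.2790478770082687
handle blob [  286    50    65   277 15188] [317.824 175.471]
-4 butt top row 46.0 bot 55.7 hook px [408.6 196.1] [0.685 0.389 0.007]
-2 butt top row 46.4 bot 58.0 hook px [408.9 195. ] [0.686 0.389 0.013]
0 butt top row 47.1 bot 60.4 hook px [409.2 193.9] [0.686 0.389 0.019]
10 butt top row 54.1 bot 74.4 hook px [409.8 188. ] [0.684 0.388 0.049]
20 butt top row 65.3 bot 90.5 hook px [409.1 181.6] [0.676 0.387 0.079]
30 butt top row 79.6 bot 108.3 hook px [407.2 174.9] [0.663 0.385 0.107]
```

Emit:
play_rows --motion '[{"fingers": 0.3,"translation": [0,0,-0.1],"roll": 0},{"fingers": 0.2,"translation": [0,0,-0.1],"roll": 0},{"fingers": 0,"translation": [0,0,-0.1],"roll": 0},{"fingers": -0.5,"translation": [0,0,-0.1],"roll": 0},{"fingers": -1,"translation": [0,0,-0.1],"roll": 0},{"fingers": -1,"translation": [0,0,-0.1],"roll": 0},{"fingers": -1,"translation": [0,0,-0.1],"roll": 0},{"fingers": -1,"translation": [0,0,-0.1],"roll": 0},{"fingers": -1,"translation": [0,0,-1],"roll": 0},{"fingers": -1,"translation": [0,0,-3],"roll": 0},{"fingers": -1,"translation": [0,0,-6],"roll": 0},{"fingers": -1,"translation": [0,0,-9],"roll": 0},{"fingers": -1,"translation": [0,-2,-12],"roll": 0},{"fingers": -1,"translation": [0,-4,-15],"roll": 0},{"fingers": -1,"translation": [0,-6,-18],"roll": 0},{"fingers": -1,"translation": [0,-6,-18],"roll": 0}]'

```text
clock: 29.07
eef_pos: [0.4499, 0.3377, 0.2037]
tool_rot: [0.645, 0.764, 0.005, 0.001]
ft_force: [1.2, 0.6, 0.4]
grip_width: 0.0853
```

Run:
```python
from snap import snap
import cv2,numpy as np
snap("wf"); snap("sf","scene"); snap("tf","top")
w=cv2.imread("pics/wf.png");s=cv2.imread("pics/sf.png");t=cv2.imread("pics/tf.png")
c=lambda im,x,y,W,H,k: cv2.resize(im[y:y+H,x:x+W],None,fx=k,fy=k,interpolation=cv2.INTER_CUBIC)
im=np.zeros((600,800,3),np.uint8)
im[:,:400]=cv2.resize(w[0:400,200:467],(400,600),interpolation=cv2.INTER_CUBIC)
im[:300,400:]=c(s,325,145,100,75,4); im[300:,400:]=c(t,295,95,150,150,2)[:300,:].copy() if 0 else cv2.resize(t[95:245,250:450],(400,300),interpolation=cv2.INTER_CUBIC)
cv2.imwrite("pics/final.png",im)
```

```text
(no output)
```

View pics/final.png

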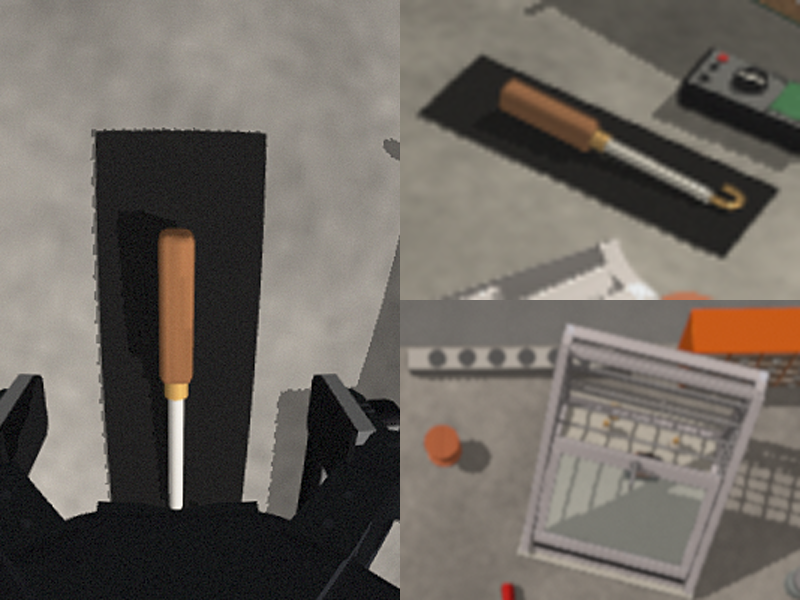

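The last view shows the stick lying flat on its mat. The hook is at about (408,194) in the scene image and inside the mat edge. The sash is down on the sill, with everything else in place. I'll do a quick numeric check and then hand in.

Run:
```python
from h import *
d=np.load("pics/wf.npz"); c=np.array([.5298,.3482]); a=np.radians(9); Rm=np.array([[np.cos(a),np.sin(a)],[-np.sin(a),np.cos(a)]])
hk=plane(*CAL["scene"],(408.2,193.7),.019); b=plane(d["K"],d["W"],(200+176/1.5,231/1.5),.025,True)
print("hook in mat",Rm@(hk[:2]-c),"butt in mat",Rm@(b[:2]-c),"len",np.linalg.norm(hk-b))
from workcell import bot
o=bot.get_obs(); print(o["clock"],o["ft_force"],o["joint_vel"].round(3) if hasattr(o["joint_vel"],'round') else o["joint_vel"])
bot.job_done()
```

```text
hook in mat [0.15696024 0.01438592] butt in mat [-0.10948022  0.00149553] len 0.2668195640013411
29.2167 [-0.4565368   0.30319621 -0.01126082] [-0.008  0.043 -0.018 -0.004 -0.     0.002]
the job is handed in; nothing more can be done
```

The sash was drawn down onto its seal, the stick was unhooked and laid back on its mat, and the job was handed in at about 29 s. No verdict was reported.

**What I did**
- I gripped the stick at its handle and passed the lip through the ring from the -y side.
- I then swung the hand down around the ring, which turned the stick up to about 39° in the grip.
- The sash ran down with a 2–3 N pull, and I felt for the seal in 3 mm steps at 10 mm/s or less.
- After contact, finer steps brought the pull to about 12.7 N. I then centred the hook in the ring hole and drew it out sideways without any contact force.
- To lay the stick down, I lowered its butt onto the mat until it turned flat.

**Last checks**
- **Stick:** it looks flat on the mat. The hook measured at about (157, 14) mm and the butt at (-109, 1) mm in mat coordinates, both inside the ±180 / ±60 mm limits.
- **Sash:** the top view shows it down at the sill. The seal force after unhooking could not be measured directly; I expect friction to hold it at 8–9 N.
- **Gripper:** it was open, about 20 cm above the bench, with the wrist force near zero.
- **Other objects:** none of those I could see looked moved, but I did not measure them.

**Disagreements**
- My first ring position was about 14 mm off, and I corrected it from enlarged views before approaching.
- Two estimates of how far the sash had travelled differed by about 15 mm partway down. The felt seal contact settled where to stop.
- The butt-to-hook length measured at the end was about 267 mm, against an expected 272 mm, which is within picture error.

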